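# Feed a strip with the cut-off jig's stop to its ball detent

## Task

Lay the long wooden strip, the same side up as it lies now, on the bed of the cut-off jig, in the channel ahead of the sliding stop with its end near the stop, and let go of it. Then take the stop by its black knob and slide it towards the saw guide, so that it pushes the strip ahead of it, until you feel its ball drop into the hidden notch in the track; finish there, stop seated in the notch and strip against it, with the gripper still holding the knob. Leave the other things on the bench where they are.

Things in the scene. Friction and masses are not known exactly. Their poses are not given: they have to be found in the camera images.
- jig: Cut-off jig fixed to the bench, within 15 degrees of square to it: plywood board 120 mm (x -52 to 68) by 370 mm (y) by 15 mm. Origin: underside, under the channel's centre line (x = 0), halfway along it. The sliding stop stands at its -y end on an aluminium track (x 16 to 52, top at z = 25 mm) and slides to +y, towards the saw guide.
- bed (a point): Middle of the channel's floor (the bed), 15 mm above the jig's origin; axes as the jig's. The channel runs along y, 32 mm wide (x -16 to 16), 370 mm long, open at both ends, between a wooden lip (x -28 to -16) and the track, both 10 mm higher than the bed.
- saw (a point): Between the posts of the saw guide, on the channel's centre line, 45 mm above the bed (level with the posts' tops), 157 mm to +y of point bed. The wooden posts stand both sides of the channel, from 20 mm short of this point to 20 mm past it along y; the channel between them is clear.
- strip: Long pale wooden strip, 120 mm long (its y), 22 mm wide (its x), 30 mm high (its z), about 50 g, lying on the bench. Origin: centre of its underside. It is the same turned end for end; it goes into the channel this side up with its length along the channel, more than half of it standing above the lips.
- stop: Sliding stop: aluminium plate 36 by 44 by 12 mm with a stop block reaching across the channel and a black knob on top. Origin: centre of the plate's underside, 25.5 mm above the jig's origin; jig x = 34 mm, jig y = -130 mm (+ 140 mm at its hard end); starts 0 to 20 mm from its -y end. Axes as the jig's. 1 to 2 N of friction; stays where left. Hidden notch: jig y -75 to -30 mm, new each run.
- ball (a joint): Spring ball inside the stop, m: 0 riding on the plain track, 0.003 right down in the notch (a V 9 mm wide, 45 degree sides). Entering, the stop is pulled forward with about 10 N over the last 4 mm; forcing it out again takes 11 to 15 N. If the knob is let loose within 3 mm of the notch's middle, the spring draws the stop to the middle by itself.
- knob_top (a point): Centre of the top face of the black knob on the stop, 54 mm above the stop's origin. The knob is 24 by 24 mm (x, y, square to the jig) and 42 mm high, down to the plate. Take it from above, best with the fingers across the track (closing along jig x).
- stop_face (a point): Centre of the face of the aluminium stop block which meets the end of the strip: over the middle of the channel (jig x = 0), 10 mm to jig +y from the knob's axis, 14.5 mm above the bed; the block reaches across the channel, from 4.5 to 24.5 mm above the bed. Axes parallel to the jig's; the strip lies on its +y side.
- offcut: Short offcut of the same wood, 65 mm long (its y), 22 mm wide, 30 mm high. Not to be used. Origin: centre of the underside.
- mug: White mug, 80 mm across, 95 mm high, beyond the jig. Not to be moved. Origin: centre of the underside.
- tape: Roll of paper tape lying flat, 90 mm across, 24 mm high, beyond the jig. Not to be moved. Origin: centre of the underside.
There are look-alikes about, which are no part of the job. Leave any orange look-alike of the strip alone.

How it is judged:
By the outcome, as a careful person would: the job done as asked, in the order asked, and still so for the second after the job is handed in, while the arm keeps its last pose, push and grip.
It also fails if it takes over 61 s, if anything falls off the work surface, if the arm or the gripper's body presses on something with over 40 N, if the wrist force passes 120 N, or if a joint passes its speed limit or range.

## Robot

A 6-joint arm with a two-finger parallel gripper is mounted at the origin on the work surface. World frame = base frame: x ahead of the robot, y to its left, z up, the work surface at z = 0. Lengths are in m, angles in degrees, forces in N, time in s.
With the tool pointing down it reaches from about 0.325 to 0.85 m from the base axis. Payload 15.5 kg.
Tool frame: the origin (TCP) lies midway between the tips of the shut fingers; the grasp point (between the pads) lies 19 mm behind it; z points along the fingers, y is the line along which they close (so a half turn about z gives the same grasp; the last joint's range is limited). The gripper opens to 91 mm and grips with 3 to 60 N. Pads are 32 mm wide; open, the fingers measure 118 mm over their backs; the gripper's body (76 mm by 178 mm) begins 60 mm behind the grasp point.
Start: joints at [61.564, 28.281, 77.091, -0, 74.628, -5.472], TCP at [0.244, 0.575, 0.188] pointing down, gripper open.
Joint ranges: [-166.48, 166.48], [-47.26, 123.95], [12.59, 153.08], [-70.14, 250.14], [6.76, 159.57], [-176.63, 176.63]. Speed limits (degrees/s): [108.29, 108.29, 147.25, 172.46, 172.46, 172.46].

## Interface

Orientations are given as a 3x3 rotation matrix whose columns are the frame's x, y, z axes.
In Python, from bench import ctrl gives the robot as it stands. The module is installed in compiled form; this text tells all that it offers. Calls block until the motion is done:
- ctrl.goto(position, orientation): joint-space move of the TCP to a pose.
- ctrl.move_l(position, vel=0.15, ori=None, contact_N=None): straight line of the TCP; ori=None keeps the orientation; vel is the mean speed in m/s. With contact_N (N) it stops when the force on the tool has changed by that much, and returns True; else False.
- ctrl.movej(angles): joint-space move.
- ctrl.command_gripper(opening): opening from 0.0 (shut) to 1.0 (fully open); the grip force is fixed at half the most; returns when the fingers have stopped.
- ctrl.sleep(seconds).
- ctrl.ik(position, orientation): joint angles nearest the present ones, or None.
- ctrl.read_camera(name): name is "side" or "top" or "wrist"; returns the picture (480x640x3 uint8, blue, green, red); there is no depth.
- ctrl.camera_params(name): a dict with "fx", "fy", "cx", "cy" (pixels), "pose" (4x4, takes a point from camera to world coordinates); the wrist camera has in their place "T_tool_cam" (4x4, takes a point from camera to tool coordinates, whose origin is the TCP and whose axes are the flange's). Camera axes: x right, y up, looking along -z (the intrinsics and any distortion apply to the point x, -y, -z); pixel columns grow to the right and rows downward; lengths in m; the calibration is good to about 2 mm. A picture is of the moment at which its call begins: read the wrist's pose just before it. camera_params takes no time and is no camera call.
A pose or a line that the arm cannot do raises ctrl.MotionError and nothing moves.
- ctrl.sign_off(): hands the job in; it is judged then, once.
Readings, each from a call of its own:
- ctrl.current_t(): time.
- ctrl.current_q(): joint angles.
- ctrl.current_dq(): joint speeds.
- ctrl.current_effort(): joint torques, N m.
- ctrl.current_tool_pos(): TCP position.
- ctrl.current_eef_rot(): TCP orientation.
- ctrl.current_contact_force(): force on the tool from outside, world axes, zero at the start.
- ctrl.current_wrist_torque(): the same for the moment, N m.
- ctrl.current_grip_width(): opening from 0.0 (shut) to 1.0 (fully open).
- ctrl.current_grasp_force(): force on a finger pad.
Only numpy, scipy, OpenCV 4.12 (cv2) and the standard library are available. Lean on these libraries where they do the work, as an engineer would, in place of code of your own. Each camera call takes 0.05 s, during which the arm holds its last target. There are 200 camera calls.

## Working session

There is one attempt and no reset: what is moved stays moved. The work goes in short steps, each a Python script; the robot and the scene stay as the last script left them, time stands still between calls to the robot, and variables do not carry over. Pictures are saved under pics/ and viewed, at most 10 in all, crops included, and the job is handed in when it is done.

```bash
mkdir -p pics; python3 - <<'E'
from bench import ctrl
import cv2,numpy as np
np.set_printoptions(precision=4,suppress=True)
for n in("top","side"):
    cv2.imwrite(f"pics/{n}0.png",ctrl.read_camera(n)); print(n,ctrl.camera_params(n))
print(ctrl.camera_params("wrist"),ctrl.current_eef_rot(),ctrl.current_t())
E
```

```text
top {'fx': 519.2631394557957, 'fy': 519.2631394557957, 'cx': 320.84359003996246, 'cy': 244.02704111816428, 'pose': array([[ 0.0174,  0.973 , -0.2303,  0.3418],
       [-0.9998,  0.0165, -0.0059,  0.1797],
       [-0.002 ,  0.2304,  0.9731,  1.2245],
       [ 0.    ,  0.    ,  0.    ,  1.    ]])}
side {'fx': 524.5501016525687, 'fy': 524.5501016525687, 'cx': 315.91984817025366, 'cy': 241.20442490461355, 'pose': array([[-0.967 ,  0.1829, -0.1777,  0.3975],
       [-0.2549, -0.6781,  0.6893,  0.9347],
       [ 0.0056,  0.7118,  0.7023,  0.8429],
       [ 0.    ,  0.    ,  0.    ,  1.    ]])}
{'fx': 388.99749638657295, 'fy': 388.99749638657295, 'cx': 319.9350551948657, 'cy': 231.79390627304466, 'T_tool_cam': array([[-0.0006,  0.9585,  0.2853,  0.0819],
       [ 1.    ,  0.0004,  0.0009, -0.0003],
       [ 0.0007,  0.2853, -0.9585, -0.198 ],
       [ 0.    ,  0.    ,  0.    ,  1.    ]])} [[-0.9207  0.3902 -0.0005]
 [ 0.3902  0.9207 -0.0009]
 [ 0.0001 -0.001  -1.    ]] 0.1
```

View pics/top0.png

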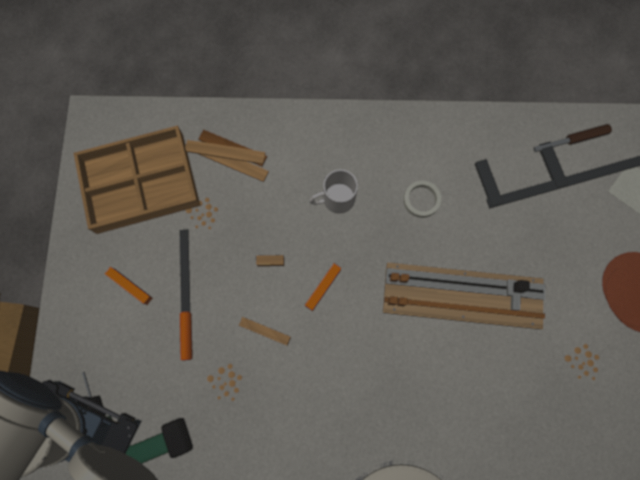

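View pics/side0.png

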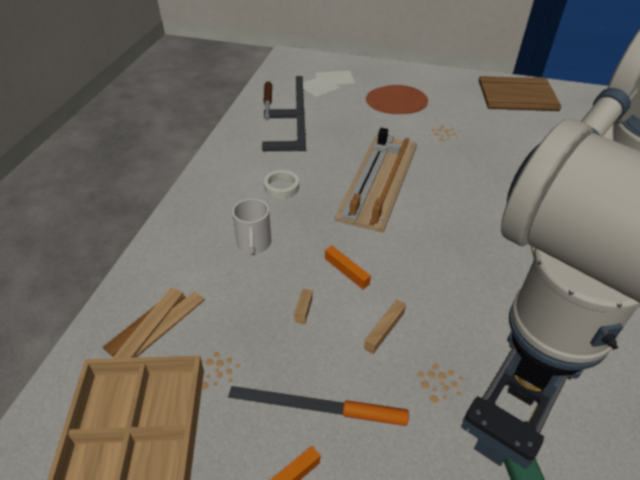

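The top view shows the pale strip at about (265,331), the offcut at (270,260), and the jig at (385–543, 264–328). The saw posts are at its left end (world +y) and the stop knob is at about (521,287). The side view agrees. Next I'll enlarge crops to get exact corners.

```bash
python3 - <<'E'
import cv2,numpy as np
a=cv2.imread("pics/top0.png")
c=cv2.resize(a[255:340,375:555],None,fx=4.4,fy=4.4,interpolation=cv2.INTER_CUBIC)
s=cv2.resize(a[310:350,230:300],None,fx=5,fy=5,interpolation=cv2.INTER_CUBIC)
o=np.zeros((c.shape[0]+s.shape[0],c.shape[1],3),np.uint8);o[:c.shape[0]]=c;o[c.shape[0]:,:s.shape[1]]=s
o=cv2.convertScaleAbs(o,alpha=1.6)
print(c.shape);cv2.imwrite("pics/crop.png",o)
E
```

```text
(374, 792, 3)
```

View pics/crop.png

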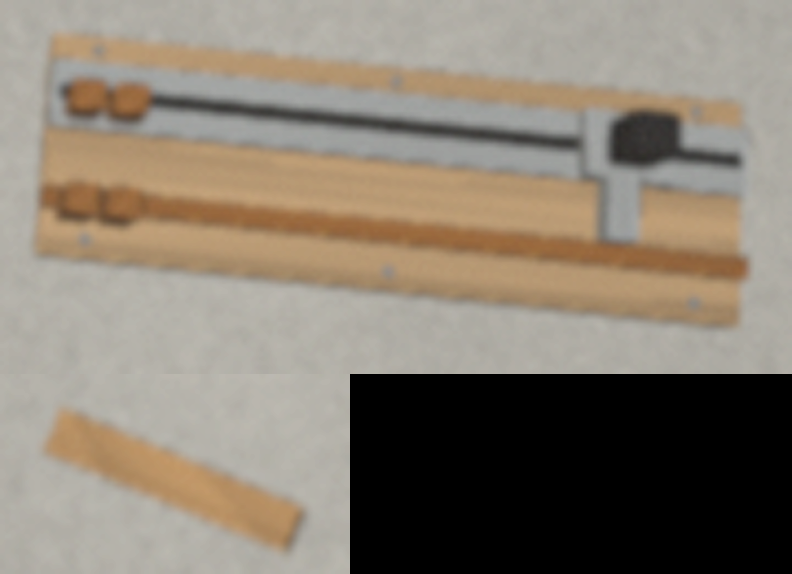

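The crops give the board top corners at crop (52,36), (741,102), (738,326) and (36,255). The strip's top corners are at (62,407), (299,508), (285,548) and (45,453). The knob is at about (645,138), and the block's left face spans x≈603, y 180–240.

```bash
cat > h.py <<'E'
from bench import ctrl
import cv2,numpy as np
from scipy.optimize import least_squares
np.set_printoptions(precision=4,suppress=True)
def cam(n):
    p=ctrl.camera_params(n)
    if n!="wrist": return p,p["pose"]
    T=np.eye(4);T[:3,:3]=ctrl.current_eef_rot();T[:3,3]=ctrl.current_tool_pos()
    return p,T@p["T_tool_cam"]
def proj(X,p,P):
    c=(np.asarray(X)-P[:3,3])@P[:3,:3]
    return np.c_[p["cx"]-p["fx"]*c[:,0]/c[:,2],p["cy"]+p["fy"]*c[:,1]/c[:,2]]
def place(pose,L):
    x,y,a=pose;c,s=np.cos(a),np.sin(a);L=np.asarray(L,float)
    return np.c_[x+c*L[:,0]-s*L[:,1],y+s*L[:,0]+c*L[:,1],L[:,2]]
def fit(L,px,p,P,g):
    r=least_squares(lambda q:(proj(place(q,L),p,P)-px).ravel(),g,x_scale=[.1,.1,.3])
    return r.x,np.abs(r.fun).max()
def down(a):  # tool pointing down, closing axis y at direction a (rad, world); picks half turn via k
    y=np.array([np.cos(a),np.sin(a),0]);z=np.array([0,0,-1.]);return np.c_[np.cross(y,z),y,z]
JIG=[(.068,.185,.015),(.068,-.185,.015),(-.052,-.185,.015),(-.052,.185,.015)]
STR=[(.011,.06,.03),(.011,-.06,.03),(-.011,-.06,.03),(-.011,.06,.03)]
E
python3 - <<'E'
from h import *
p,P=cam("top")
j=np.array([(52,36),(741,102),(738,326),(36,255)])/4.4+[375,255]-.39
s=(np.array([(62,407),(299,508),(285,548),(45,453)])-[0,374])/5+[230,310]-.4
J,e=fit(JIG,j,p,P,[.5,-.05,0]);print("jig",J,e)
S,e=fit(STR,s,p,P,[.3,.3,-.3]);print("strip",S,e)
k=np.array([[645,138]])/4.4+[375,255]-.39
for yy in (-.13,-.12,-.11):print(yy,(proj(place(J,[(.034,yy,.0795),(0,yy+.01,.0395)]),p,P)-[375,255])*4.4)
# view poses: camera above centre of strip
for a in (S[2],S[2]+np.pi):
  R=down(a); pos=np.r_[S[:2],.17]-R@[.05,0,0]; print(pos,ctrl.ik(pos,R))
for a in (J[2],J[2]+np.pi):
  c=place(J,[(0,-.05,0)])[0]; R=down(a);print(ctrl.ik([c[0],c[1],.2],R))
E
```

```text
jig [ 0.5029 -0.1475 -0.0826] 0.5450400255746217
strip [ 0.4201  0.3126 -0.3635] 0.854433335063959
-0.13 [[682.3765 133.8893]
 [632.4281 208.4247]]
-0.12 [[662.4808 131.9357]
 [613.0696 206.5071]]
-0.11 [[642.5937 129.9828]
 [593.7193 204.5903]]
[0.4023 0.2659 0.17  ] [26.3603 18.0782 98.019  -0.     63.9027 47.1849]
[0.4379 0.3594 0.17  ] [  33.3352   24.6139   86.8189   -0.       68.5673 -125.8402]
[-27.9672  20.4245  88.6274  -0.      70.9482 -23.2327]
[-27.9672  20.4245  88.6274  -0.      70.9482 156.7673]
```

```bash
python3 - <<'E'
from h import *
ctrl.goto([.4201,.3126,.19],down(-.3635))
p,P=cam("wrist");im=ctrl.read_camera("wrist");np.save("Ps.npy",P)
print(proj(place([.4201,.3126,-.3635],STR),p,P))
cv2.imwrite("pics/ws.png",im)
J=np.array([.5029,-.1475,-.0826]);c=place(J,[(.0,-.09,0)])[0]
ctrl.goto([c[0],c[1],.23],down(J[2]))
p,P=cam("wrist");im=ctrl.read_camera("wrist");np.save("Pj.npy",P)
print(proj(place(J,JIG+[(.034,-.114,.0795),(0,-.104,.0395)]),p,P),ctrl.current_t())
cv2.imwrite("pics/wj.png",im)
E
```

```text
[[334.0363 140.312 ]
 [332.57   265.0933]
 [310.2608 265.0428]
 [309.5227 140.268 ]]
[[ 399.1166 -115.0396]
 [ 380.2012  276.4345]
 [ 275.6223  276.3252]
 [ 261.9    -114.9183]
 [ 357.3442  233.5855]
 [ 321.012   212.9047]] 3.4167
```

View pics/ws.png

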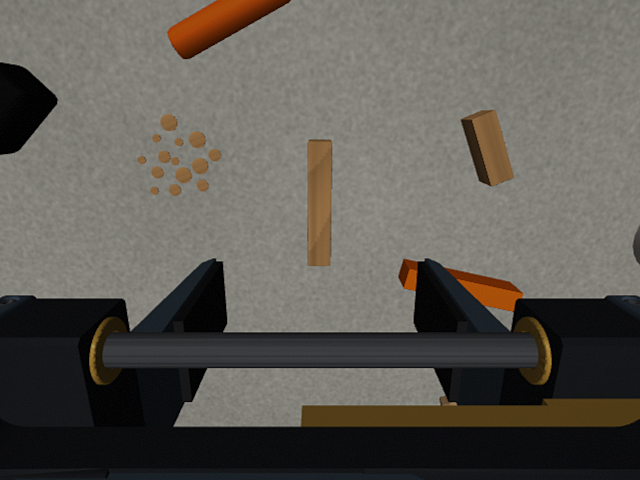

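View pics/wj.png

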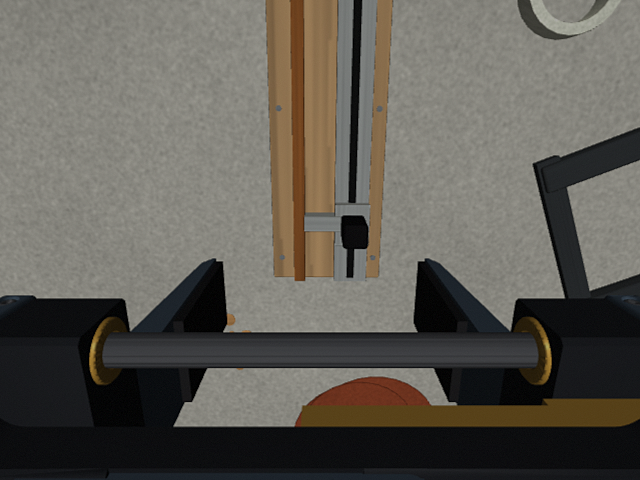

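The strip's top corners are at (308,140), (332,140), (330,266) and (308,266), which is 1.5 px left of the prediction. In the jig view the board's lower corners are at (274,277) and (379.5,277). The block's face edge is at row ≈213 and the knob is at ≈(354,230), so the stop is at jig y ≈ -0.114.

```bash
python3 - <<'E'
from h import *
S=[.4189,.313,-.3635];J=np.array([.5024,-.1475,-.0826]);R=down(S[2])
ctrl.goto([S[0],S[1],.10],R)
ctrl.move_l([S[0],S[1],.0125],vel=.1)
ctrl.command_gripper(0.0)
print("w",ctrl.current_grip_width()*91,ctrl.current_grasp_force(),ctrl.current_tool_pos())
ctrl.move_l([S[0],S[1],.12],vel=.15)
c=place(J,[(0,-.036,0)])[0]
ctrl.goto([c[0],c[1],.12],down(J[2]))
ctrl.move_l([c[0],c[1],.065],vel=.15)
p,P=cam("wrist");im=ctrl.read_camera("wrist")
top=cv2.resize(im[0:300,160:480],None,fx=2,fy=2,interpolation=cv2.INTER_CUBIC)
print("w",ctrl.current_grip_width()*91,ctrl.current_tool_pos(),ctrl.current_t())
print(proj(place(J,[(-.016,-.036+.06,.025),(.016,-.036+.06,.025),(-.016,.15,.025),(.016,.15,.025),(-.011,.024,.0825),(.011,.024,.0825)]),p,P))
cv2.imwrite("pics/hold.png",top)
E
```

```text
w 0.5048745414975675 0.0 [0.4189 0.313  0.0125]
w 0.7227633073234909 [ 0.5    -0.1833  0.0658] 11.1167
[[294.7266 152.8057]
 [347.815  152.8159]
 [290.1268 -98.3124]
 [352.897  -98.3869]
 [297.5494 164.3417]
 [345.2539 164.3539]]
```

View pics/hold.png

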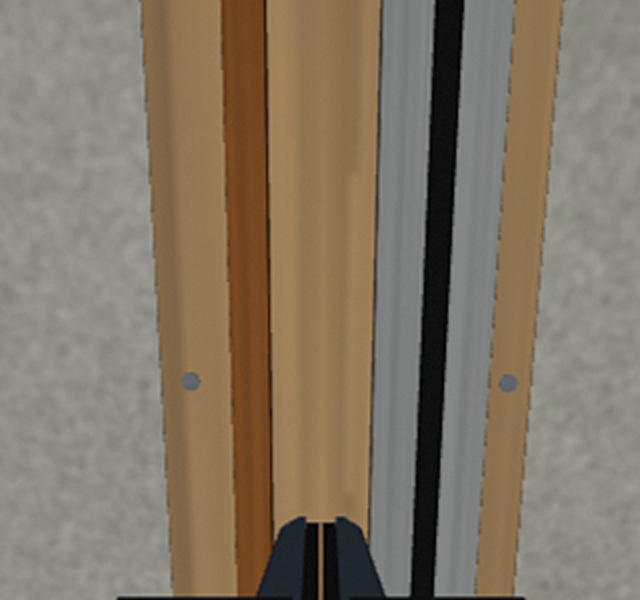

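The gripper closed on nothing. The view shows an empty, well-aligned channel between the prediction lines. I'll look at where the strip is.

```bash
python3 - <<'E'
from h import *
a=ctrl.read_camera("top");b=ctrl.read_camera("side")
o=np.zeros((600,800,3),np.uint8)
o[:280,:400]=cv2.resize(a[290:360,220:320],(400,280),interpolation=cv2.INTER_CUBIC)
o[280:600,:400]=cv2.resize(b[280:360,340:440],(400,320),interpolation=cv2.INTER_CUBIC)
o[:280,400:]=cv2.resize(cv2.imread("pics/top0.png")[290:360,220:320],(400,280),interpolation=cv2.INTER_CUBIC)
o[280:600,400:]=cv2.resize(cv2.imread("pics/side0.png")[280:360,340:440],(400,320),interpolation=cv2.INTER_CUBIC)
cv2.imwrite("pics/after.png",o)
E
```

```text
(no output)
```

View pics/after.png

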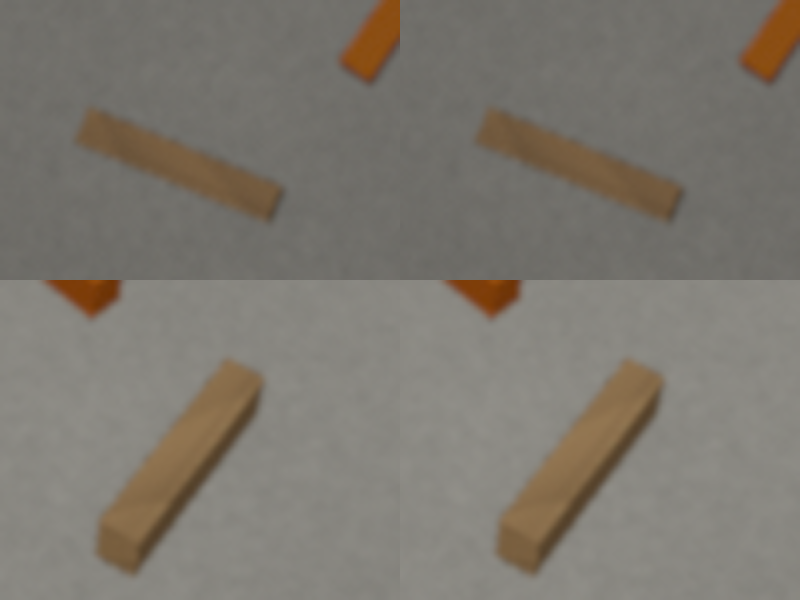

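The strip hasn't moved even though the fingers shut, so they must have closed above it. To find out, I'll touch the top of the strip gently with the shut fingers, where contact is expected at z = 0.030.

```bash
python3 - <<'E'
from h import *
S=[.4189,.313,-.3635];R=down(S[2])
q=ctrl.current_tool_pos();ctrl.move_l([q[0],q[1],.12],vel=.2)
ctrl.goto([S[0],S[1],.06],R)
print(ctrl.current_tool_pos(),ctrl.current_contact_force())
print(ctrl.move_l([S[0],S[1],.012],vel=.03,contact_N=4),ctrl.current_tool_pos(),ctrl.current_contact_force())
q=ctrl.current_tool_pos();ctrl.move_l([q[0],q[1],.06],vel=.1)
ctrl.command_gripper(1.0);print(ctrl.current_grip_width(),ctrl.current_t())
E
```

```text
[0.4194 0.3125 0.06  ] [-0.4006 -0.1987  0.1556]
False [0.419  0.3131 0.0122] [-0.0321 -0.3601  0.3566]
1.001101225480655 17.2583
```

```bash
python3 - <<'E'
from h import *
S=[.4189,.313,-.3635]
p,P=cam("wrist");print(proj(place(S,STR+[(0,0,.03),(0,0,.06)]),p,P))
a=ctrl.read_camera("wrist");b=ctrl.read_camera("side")
o=np.zeros((520,800,3),np.uint8)
o[:,:480]=cv2.resize(a[0:416,128:512],(480,520));o[:320,480:]=cv2.resize(b[240:440,330:530],(320,320),interpolation=cv2.INTER_CUBIC)
cv2.imwrite("pics/diag.png",cv2.convertScaleAbs(o,alpha=1.4))
E
```

```text
[[340.3602 153.5422]
 [337.7534 336.6018]
 [304.7107 336.5858]
 [302.237  153.5601]
 [321.2613 251.6062]
 [321.3351 270.037 ]]
```

View pics/diag.png

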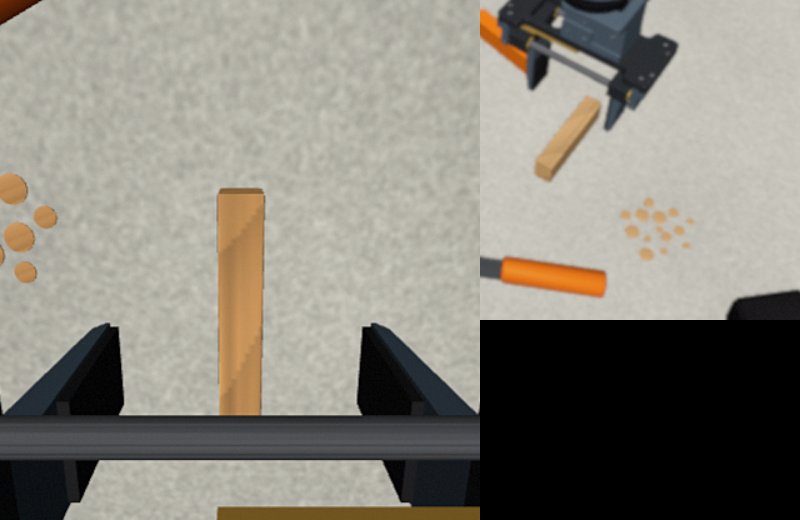

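The strip sits exactly where predicted (top end at row 154, columns 302–340). The finger tips, however, appear at about (222,262), and triangulating with the 91 mm opening puts them roughly 28 mm short of the reported TCP. The touch test agrees. I'll measure this offset by touching the bench with the fingers straddling the strip, then grasp.

```bash
python3 - <<'E'
from h import *
S=[.4189,.313,-.3635]
ctrl.move_l([S[0],S[1],-.008],vel=.1)
hit=ctrl.move_l([S[0],S[1],-.042],vel=.025,contact_N=4)
z=ctrl.current_tool_pos()[2];print(hit,z,ctrl.current_contact_force())
if hit:
    ctrl.move_l([S[0],S[1],z+.0125],vel=.05)
    ctrl.command_gripper(0.0)
    print("w",ctrl.current_grip_width()*91,ctrl.current_grasp_force(),ctrl.current_tool_pos())
    if ctrl.current_grip_width()*91>15:
        ctrl.move_l([S[0],S[1],z+.06],vel=.1)
        print("w",ctrl.current_grip_width()*91,ctrl.current_contact_force())
print(ctrl.current_t())
E
```

```text
True -0.026058947437366607 [-2.0847 -1.4734 15.2465]
w 21.774455249834617 29.996526539325714 [ 0.4189  0.313  -0.0136]
w 21.618082462143107 [-0.2125 -0.696  -0.3257]
21.075
```

Real tip offset measured: tips touch the bench at reported z = -0.026. The strip is held (21.7 mm). Now I'll place it.

```bash
python3 - <<'E'
from h import *
J=np.array([.5024,-.1475,-.0826]);R=down(J[2])
q=ctrl.current_tool_pos();ctrl.move_l([q[0],q[1],.09],vel=.2)
c=place(J,[(0,-.036,0)])[0]
ctrl.goto([c[0],c[1],.09],R)
ctrl.move_l([c[0],c[1],.012],vel=.08,ori=R)
print("pre",ctrl.current_tool_pos(),ctrl.current_contact_force())
hit=ctrl.move_l([c[0],c[1],-.001],vel=.02,contact_N=3)
print(hit,ctrl.current_tool_pos(),ctrl.current_contact_force(),ctrl.current_grip_width()*91)
if ctrl.current_tool_pos()[2]<.0045:
    ctrl.command_gripper(1.0)
    ctrl.move_l([c[0],c[1],.075],vel=.15)
    c=place(J,[(.034,-.114,0)])[0]
    ctrl.goto([c[0],c[1],.10],R)
    ctrl.sleep(.2)
    p,P=cam("wrist");a=ctrl.read_camera("wrist")
    k=[(.022,-.126,.0795),(.046,-.126,.0795),(.046,-.102,.0795),(.022,-.102,.0795)]
    print(proj(place(J,k+[(-.011,-.096,.045),(-.011,.024,.045),(.011,.024,.045)]),p,P))
    cv2.imwrite("pics/knob.png",cv2.convertScaleAbs(cv2.resize(a[100:340,200:440],(600,600),interpolation=cv2.INTER_CUBIC),alpha=1.5))
print(ctrl.current_t())
E
```

```text
pre [ 0.4997 -0.1835  0.0124] [-0.1963  0.0669 -0.3888]
True [ 0.4994 -0.1834  0.0012] [-0.4852  0.3894  4.4532] 21.459018361792005
[[303.099  277.8998]
 [342.7299 277.9625]
 [343.4184 240.2294]
 [302.5972 240.1789]
 [255.5542 215.7522]
 [245.783   15.2854]
 [283.6603  15.2542]]
27.45
```

View pics/knob.png

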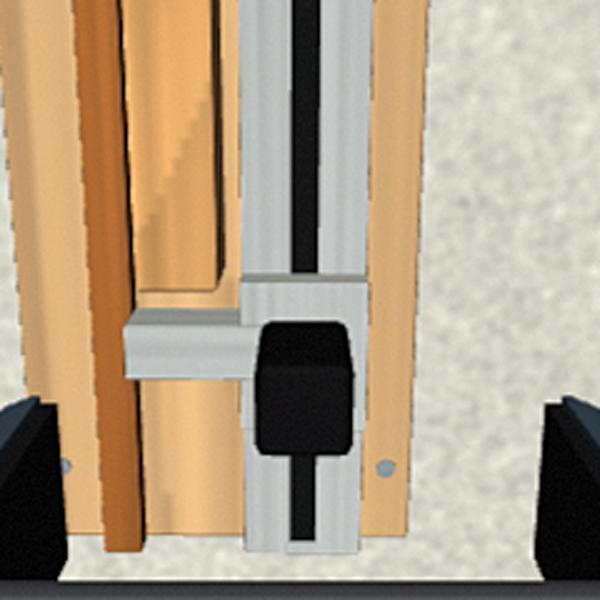

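The strip lies in the channel with its end at about crop (178,290), a small gap ahead of the block. The knob top spans crop x 255–353 and y 367–453, so the stop is at jig y ≈ -0.117. Now I'll grip the knob and slide it, logging the force.

```bash
python3 - <<'E'
from h import *
J=np.array([.5024,-.1475,-.0826]);d=np.array([-np.sin(J[2]),np.cos(J[2]),0]);Z=.030
def at(y): 
    c=place(J,[(.0335,y,0)])[0];c[2]=Z;return c
y=-.117
ctrl.move_l(at(y)+[0,0,.02],vel=.15)
print(ctrl.move_l(at(y),vel=.06,contact_N=6))
ctrl.command_gripper(0.0)
print("w",ctrl.current_grip_width()*91,ctrl.current_contact_force(),ctrl.current_t())
assert 22<ctrl.current_grip_width()*91<26
ctrl.move_l(at(-.081),vel=.03)
F0=None;peak=-9;y=-.081;log=[]
def F(): return np.mean([ctrl.current_contact_force()@d for _ in range(3)])
while y<-.024 and ctrl.current_t()<56:
    y+=.0005 if peak>3 else .001
    ctrl.move_l(at(y),vel=.02)
    f=F();log.append((round(y*1e3,1),round(f,1)));peak=max(peak,f)
    if peak>4 and f<1.5: break
print(log,ctrl.current_t(),(ctrl.current_tool_pos()-at(y))@d)
E
```

```text
False
w 23.84654063163168 [ 3.3237  0.6023 -1.8716] 29.45
[(-80.0, np.float64(-2.0)), (-79.0, np.float64(-1.2)), (-78.0, np.float64(-1.0)), (-77.0, np.float64(-1.0)), (-76.0, np.float64(-0.8)), (-75.0, np.float64(-0.8)), (-74.0, np.float64(-1.3)), (-73.0, np.float64(-0.9)), (-72.0, np.float64(-0.9)), (-71.0, np.float64(-0.7)), (-70.0, np.float64(-1.1)), (-69.0, np.float64(-1.7)), (-68.0, np.float64(-1.4)), (-67.0, np.float64(-0.9)), (-66.0, np.float64(-1.3)), (-65.0, np.float64(-0.6)), (-64.0, np.float64(-0.8)), (-63.0, np.float64(-1.2)), (-62.0, np.float64(-0.4)), (-61.0, np.float64(0.5)), (-60.0, np.float64(8.8)), (-59.5, np.float64(5.0)), (-59.0, np.float64(7.0)), (-58.5, np.float64(5.9)), (-58.0, np.float64(8.7)), (-57.5, np.float64(5.8)), (-57.0, np.float64(6.8)), (-56.5, np.float64(4.9)), (-56.0, np.float64(2.4)), (-55.5, np.float64(-1.3))] 38.3 -0.00021772274513978627
```

Force rose to about 8 N forward and is back at friction level, so the stop is at the notch centre. I'll check the contact with the strip.

```bash
python3 - <<'E'
from h import *
ctrl.sleep(.3)
a=ctrl.read_camera("wrist");print(ctrl.current_contact_force(),ctrl.current_grip_width()*91,ctrl.current_t())
cv2.imwrite("pics/end.png",cv2.convertScaleAbs(cv2.resize(a[60:300,200:440],(600,600),interpolation=cv2.INTER_CUBIC),alpha=1.5))
E
```

```text
[ 5.8293 -0.9264 -4.5273] 23.633616250671544 38.65
```

View pics/end.png

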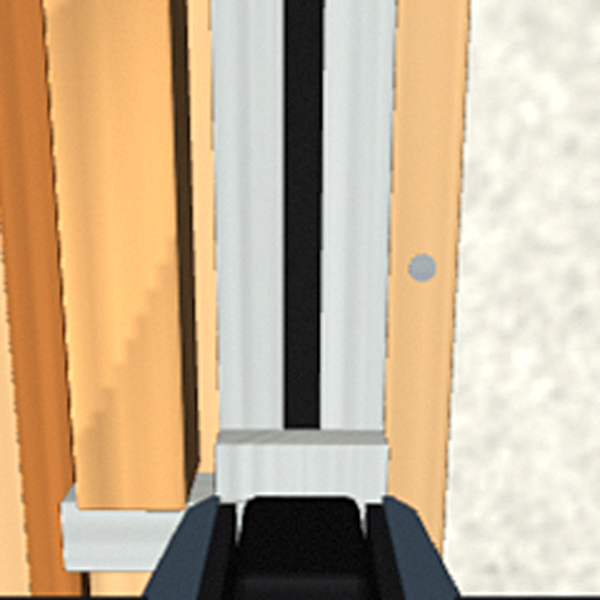

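The strip's end (crop row ≈508) meets the block's top edge (≈511). I'll check how many rows a contact should show.

```bash
python3 - <<'E'
from h import *
J=np.array([.5024,-.1475,-.0826]);p,P=cam("wrist")
r=(proj(place(J,[(-.02,-.0455,.0395),(0,-.0455,.045),(0,-.0445,.045),(0,-.0435,.045)]),p,P)-[200,60])*2.5;print(r)
a=cv2.cvtColor(cv2.imread("pics/end.png"),cv2.COLOR_BGR2GRAY)
for x in (68,75,100,140,170,205):print(x,a[470:535:3,x])
E
```

```text
[[ 42.2971 497.2179]
 [134.669  506.8631]
 [134.4226 502.212 ]
 [134.1754 497.5472]]
68 [133 131 131 131 130 129 122 137 152 161 170 208 220 222 219 220 217 216
 210 211 209 210]
75 [131 119 113 111 140 189 189 188 171 164 172 200 200 223 224 221 219 216
 213 211 208 208]
100 [169 172 172 172 171 173 173 172 172 173 172 174 172 152 223 224 220 218
 213 211 208 210]
140 [194 194 195 194 192 193 194 193 194 196 194 193 195 168 224 224 222 217
 214 212 208 209]
170 [200 200 199 199 199 200 199 199 199 197 198 199 201 161 176 226 223 219
 216 211 219 216]
205 [213 172 161 165 157 162 166 165 168 156  81  59  65  64  63  64  63  65
  61  63  64  67]
```

```bash
python3 -c "
from bench import ctrl
print(ctrl.sign_off(),ctrl.current_t())"
```

```text
the job is handed in; nothing more can be done
the job is handed in; nothing more can be done
```

The job is handed in at about 39 s of the 61 s limit: the strip is in the channel against the stop (any gap under about 0.5 mm by the last picture), the stop sits in the notch at about jig y = -0.0555 m by force, and the gripper still holds the knob; the first grasp missed without moving the strip, because the finger tips are about 26 mm short of the reported TCP.

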